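# Make up the assembly kit in the caddy

### The job

Make up the kit in the grey caddy: stand the shouldered bushing upright in the round recess, lay the short steel block with one hole flat in the smaller rectangular recess, and lay the closed-top housing, top side up, flat in the larger rectangular recess. Leave the plain sleeve, the long block with two holes and the housing with the big window in its top standing where they are, and let go of everything at the end.

Things in the scene. Friction and masses are not known exactly. Their poses are not given: they have to be found in the camera images.
- caddy: Shallow grey sheet-metal caddy fixed to the table at the robot's right, 242 mm (its x, the long side) by 106 mm, rim 10 mm high. Origin: centre of its underside on the table; z up. Its three seats, 74 mm apart along its x, carry the three nest plates, which stand 4 mm above its rim.
- nest_round: Nest plate with the round recess: 46 mm across, 7 mm deep, dark floor, centred on the plate, its floor 3 mm above the plate's origin (7 mm above the table). Pale wooden plate fixed in one of the caddy's three seats, 72 mm (x) by 96 mm (y), 10 mm thick. Origin: centre of its underside, 4 mm above the table; x along the caddy's length, z up.
- nest_small: Nest plate with the smaller rectangular recess: 46 mm (x) by 66 mm (y), 7 mm deep, dark floor, centred on the plate, its floor 3 mm above the plate's origin (7 mm above the table). Pale wooden plate fixed in one of the caddy's three seats, 72 mm (x) by 96 mm (y), 10 mm thick. Origin: centre of its underside, 4 mm above the table; x along the caddy's length, z up.
- nest_large: Nest plate with the larger rectangular recess: 58 mm (x) by 78 mm (y), 7 mm deep, dark floor, centred on the plate, its floor 3 mm above the plate's origin (7 mm above the table). Pale wooden plate fixed in one of the caddy's three seats, 72 mm (x) by 96 mm (y), 10 mm thick. Origin: centre of its underside, 4 mm above the table; x along the caddy's length, z up.
- bushing: KIT PART. Shouldered turned bushing, grey metal, standing upright, 30 mm high: the body is 30 mm in diameter up to about 19 mm, above it is a narrower neck about 20 mm in diameter. About 60 g. Origin: centre of its underside; z up. Grip it by the body, fingertips 8 to 10 mm above its underside (they then clear the 7 mm deep recess's rim).
- block: KIT PART. Ground steel block, 30 mm (x) by 50 mm (y) by 25 mm high, one dark hole in its top. About 0.3 kg. Origin: centre of its underside; z up. Grip across the 30 mm (its x).
- housing: KIT PART. Moulded grey-beige housing half, open side down, 42 mm (x) by 62 mm (y), closed top at 24 mm with a low round stud (to 27 mm) and a few slots. About 35 g, walls 2 mm. Origin: centre of its underside; z up. Grip across the 42 mm (its x).
- sleeve: LOOK-ALIKE, stays where it is. Plain straight steel sleeve standing upright, 30 mm in diameter over its whole height of 30 mm, 16 mm bore, no neck. Origin: centre of its underside; z up.
- long_block: LOOK-ALIKE, stays where it is. Long steel block, 30 mm (x) by 76 mm (y) by 25 mm high, two dark holes in its top. Origin: centre of its underside; z up.
- window_housing: LOOK-ALIKE, stays where it is. Housing half 42 mm (x) by 62 mm (y) by 24 mm high with a large rectangular window (20 by 34 mm, dark inside) in its top, no stud. Origin: centre of its underside; z up.
There are look-alikes about, which are no part of the job. What is shaped like the block but pink is not meant.

How it is judged:
By the outcome, as a careful person would: the job done as asked, in the order asked, and still so for the second after the job is handed in, with the robot touching nothing.
It also fails if it takes over 88 s, if anything falls off the work surface, if the arm or the gripper's body presses on something with over 40 N, if the wrist force passes 120 N, or if a joint passes its speed limit or range.

### The arm

A 6-joint arm with a two-finger parallel gripper is mounted at the origin on a cart in front of the work surface, level with it; the furniture and walls round the work are solid. World frame = base frame: x ahead of the robot, y to its left, z up, the work surface at z = 0. Lengths are in m, angles in rad, forces in N, time in s.
With the tool pointing down it reaches from about 0.35 to 0.975 m from the base axis. Payload 4.9 kg.
Tool frame: the origin (TCP) lies at the very end of the fingers, on their centre line; the grasp point (between the pads) lies 19 mm behind it (ctrl.grasp_offset is the distance from the TCP to the grasp point, in m); z points along the fingers, y is the line along which they close (so a half turn about z gives the same grasp; the last joint's range is limited). The gripper opens to 85 mm and grips with 20 to 120 N. Pads are 22 mm wide; open, the fingers measure 114 mm over their backs; the gripper's body (76 mm by 85 mm) begins 54 mm behind the grasp point. The pads swing forward as they close: fully open they stand 13 mm farther back than shut.
Start: joints at [1.096, 0.053, 1.613, -0, 1.476, -0.119], TCP at [0.218, 0.586, 0.231] pointing down, gripper open.
Joint ranges: [-3.01, 3.01], [-1.01, 2.22], [0.06, 2.58], [-1.02, 4.17], [0.09, 2.62], [-3.14, 3.14]. Speed limits (rad/s): [2.57, 2.57, 3.14, 3.14, 3.14, 3.14].

### API

Orientations are given as a rotation vector (axis times angle).
In Python, from station import ctrl, optics gives the robot as it stands.
- The arm moves only by the shell command python3 -m handwheel 'ROWS' [OPENING] [FORCE]. ROWS is JSON, a list of rows, each an object of numbers: "tx", "ty", "tz": the shift along the tool's x, y, z in mm; "roll": the turn about the tool's z in rad. A call has 1 to 12 rows; each row shifts and turns the commanded pose from where the row before left it, along the tool's axes as they then stand; what a row does not reach is not made up. A row lasts 1/12 s, in which the tool goes at most 41.7 mm and 7.16 degrees, less where a joint would pass 70% of its speed; a pose out of reach is approached as far as the arm can. A call with a gripper value outside its range is refused whole. OPENING is the finger opening in mm, from 0 to 85.4, set as the call begins (- or left out, the last holds). The fingers move at their own pace and stop on an object; FORCE is the grip in N (left out, the last holds). Time passes only in rows, so rows that do not move let the fingers close. It gives the time, the measured TCP pose, the force, the opening and the grip force at its end, in the units of the state.
- ctrl.get_obs(): the state, without advancing time (a new reading comes with each control period).
- optics.get_image(name): name is "scene" or "top" or "wrist"; returns (picture, depth): 384x512x3 uint8, red, green, blue; 384x512 float32, m along the optical axis (not along the pixel's ray), 0 where there is no reading.
- optics.camera_params(name): a dict with "mtx" (3x3 intrinsics, pixels), "extrinsics" (4x4, takes a point from camera to world coordinates); the wrist camera has in their place "tool_from_camera" (4x4, takes a point from camera to tool coordinates, whose origin is the TCP and whose axes are the flange's). Camera axes: x right, y down, z forward; pixel columns grow to the right and rows downward; lengths in m; the calibration is good to about 2 mm. A picture is of the moment at which its call begins: read the wrist's pose just before it. camera_params takes no time and is no camera call.
- ctrl.finish_job(): hands the job in; it is judged then, once.
The state is a dict: "t": time; "q": joint angles; "dq": joint speeds; "effort": joint torques, N m; "tool_pos": TCP position; "tool_rot": TCP orientation; "contact_force": force on the tool from outside, world axes, zero at the start; "wrist_torque": the same for the moment, N m; "opening": finger opening in m; "grip_force": force on a finger pad.
Only numpy, scipy, OpenCV 4.12 (cv2) and the standard library are available. Lean on these libraries where they do the work, as an engineer would, in place of code of your own. Each camera call takes 0.05 s, during which the arm holds its last target. There are 200 camera calls.

## Working session

There is one attempt and no reset: what is moved stays moved. The work goes in short steps, Python scripts to look and compute and a shell command to move; the robot and the scene stay as the last step left them, time stands still between calls to the robot, and variables do not carry over. Pictures are saved under pics/ and viewed, at most 14 in all, crops included, and the job is handed in when it is done.

```bash
mkdir -p pics; ls
python3 - <<'E'
from station import ctrl, optics
import cv2,numpy as np
o=ctrl.get_obs();print(o['t'],o['tool_pos'],o['tool_rot'],o['opening'],ctrl.grasp_offset)
for n in ['top','scene']:
    im,d=optics.get_image(n);cv2.imwrite(f'pics/{n}0.png',im[:,:,::-1]);np.savez(f'{n}0.npz',im=im,d=d)
    p=optics.camera_params(n);print(n,np.round(p['mtx'],1).tolist(),np.round(p['extrinsics'],3).tolist())
print(np.round(optics.camera_params('wrist')['tool_from_camera'],3))
E
```

```text
pics
0.0 [0.21744493 0.58530187 0.23007867] [-5.55835902e-01 -3.09145249e+00  3.01932953e-03] 0.08531627876844618 0.0187
top [[363.6, 0.0, 259.5], [0.0, 363.6, 194.8], [0.0, 0.0, 1.0]] [[-0.001, -0.985, 0.172, 0.389], [-1.0, -0.002, -0.014, -0.097], [0.014, -0.172, -0.985, 0.865], [0.0, 0.0, 0.0, 1.0]]
scene [[414.2, 0.0, 257.1], [0.0, 414.2, 190.8], [0.0, 0.0, 1.0]] [[-0.896, -0.33, 0.299, 0.251], [-0.445, 0.687, -0.575, 0.385], [-0.015, -0.647, -0.762, 0.703], [0.0, 0.0, 0.0, 1.0]]
[[ 0.001 -0.955 -0.296  0.076]
 [ 1.     0.001 -0.001  0.001]
 [ 0.001 -0.296  0.955 -0.142]
 [ 0.     0.     0.     1.   ]]
```

View pics/top0.png

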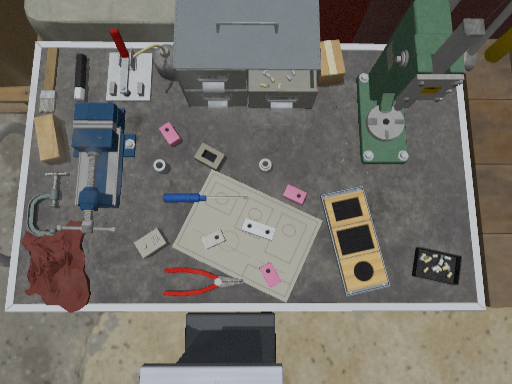

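View pics/scene0.png

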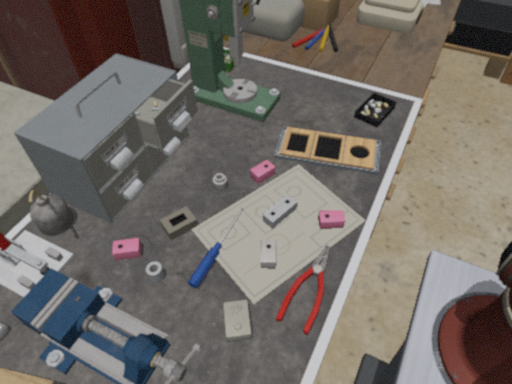

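The top view shows the rings at (160,166) and (265,164), the one-hole block at (213,240) and the long block at (258,229). The closed housing is at (150,243), the window housing at (209,156) and the caddy at (355,240). I'll zoom in to tell the bushing from the sleeve.

Run:
```python
import cv2,numpy as np
t=np.load('top0.npz')['im'];s=np.load('scene0.npz')['im']
def c(im,u,v,w,h,k):return cv2.resize(im[v-h//2:v+h//2,u-w//2:u+w//2],None,fx=k,fy=k,interpolation=cv2.INTER_CUBIC)
r1=np.hstack([c(t,160,166,40,40,5),c(t,265,164,40,40,5),c(s,154,269,40,40,5),c(s,220,181,40,40,5)])
r2=np.hstack([c(t,213,240,40,40,5),c(t,150,243,40,40,5)])
r2=np.hstack([r2,c(t,355,240,80,120,200/60)[:400,:]]) if 0 else r2
r3=cv2.resize(t[182:300,312:396],(284,400),interpolation=cv2.INTER_CUBIC)
out=np.zeros((600,800,3),np.uint8);out[:200]=r1;out[200:400,:400]=r2;out[200:600,400:684]=r3
cv2.imwrite('pics/z.png',out[:,:,::-1])
```

```text
(no output)
```

View pics/z.png

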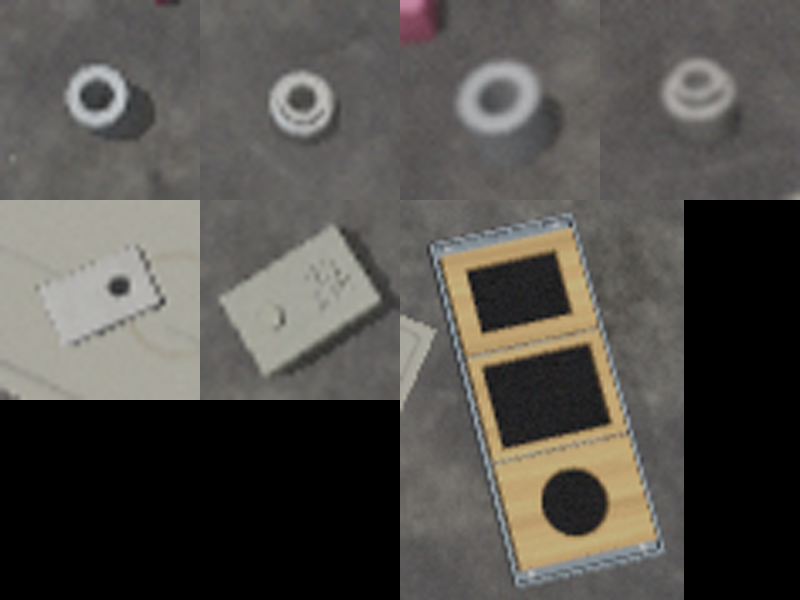

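The bushing is the ring at top-view (265,164), since it has the neck; the sleeve is at (160,166). In the caddy, the small recess is farthest from the robot, the large one is in the middle and the round one is nearest. Next I'll measure.

```bash
cat > h.py <<'E'
import cv2,numpy as np
from scipy.spatial.transform import Rotation as R
from station import ctrl, optics
def T_wrist(o):
    T=np.eye(4);T[:3,:3]=R.from_rotvec(o['tool_rot']).as_matrix();T[:3,3]=o['tool_pos']
    return T@optics.camera_params('wrist')['tool_from_camera']
def plane(uv,K,T,z):
    uv=np.asarray(uv,float).reshape(-1,2);d=np.c_[uv,np.ones(len(uv))]@np.linalg.inv(K).T@T[:3,:3].T
    return T[:3,3]+d*((z-T[2,3])/d[:,2])[:,None]
def heights(dep,K,T):
    v,u=np.mgrid[:dep.shape[0],:dep.shape[1]];p=np.stack([(u-K[0,2])*dep/K[0,0],(v-K[1,2])*dep/K[1,1],dep],-1)
    return p@T[:3,:3].T+T[:3,3]
def rect(mask,K,T,z):
    "largest contour -> centre, sizes, angle (deg, world) of the long side, on plane z"
    c=max(cv2.findContours(mask.astype(np.uint8),cv2.RETR_EXTERNAL,cv2.CHAIN_APPROX_NONE)[0],key=cv2.contourArea)
    p=plane(c.reshape(-1,2),K,T,z)[:,:2]
    b=cv2.boxPoints(cv2.minAreaRect((p*1000).astype(np.float32)))
    e=[b[1]-b[0],b[2]-b[1]];l=[np.hypot(*x) for x in e];L=e[int(l[1]>l[0])]
    return b.mean(0).round(1),np.round(sorted(l),1),round(float(np.degrees(np.arctan2(L[1],L[0]))%180),1)
def move_to(x,y,yaw_long=None,at=None):
    "shift in tool axes (mm) and roll (rad) so that tool y ends perpendicular to yaw_long (deg)"
    o=ctrl.get_obs();M=R.from_rotvec(o['tool_rot']).as_matrix()
    d=np.array([x-o['tool_pos'][0]*1000,y-o['tool_pos'][1]*1000,0]);s=M.T@d
    out={'tool':(o['tool_pos']*1000).round(1),'sh':s.round(1),'M2':M[:,2].round(4)}
    if yaw_long is not None:
        a=np.degrees(np.arctan2(M[1,0],M[0,0]))  # tool x along long side
        r=-((yaw_long-a+90)%180-90);out['roll']=round(np.radians(r),3)  # tool z down: roll + = world -
    return out
E
python3 - <<'E'
from h import *
z=np.load('top0.npz');im,dep=z['im'],z['d'];p=optics.camera_params('top');K,T=p['mtx'],p['extrinsics']
P=heights(dep,K,T);H=P[:,:,2]
print('table z',np.median(H[180:230,60:70]),np.median(H[200:220,420:440]))
def box(u,v,r):
    m=np.zeros(H.shape,bool);m[v-r:v+r,u-r:u+r]=1;return m
for n,u,v,h in [('bushing',265,164,.019),('block',213,240,.025),('housing',150,243,.024),('long',258,229,.025),('sleeve',160,166,.03),('window',209,156,.024)]:
    r=26 if n=='long' else 20
    m=box(u,v,r)&(H>h*.5)&(H<h+.02); print(n,rect(m,K,T,h))
hsv=cv2.cvtColor(im,cv2.COLOR_RGB2HSV)
w=(hsv[:,:,0]>10)&(hsv[:,:,0]<25)&(hsv[:,:,1]>70)&(hsv[:,:,2]>120)
m=np.zeros(H.shape,bool);m[180:300,312:396]=1
wm=cv2.morphologyEx((w&m).astype(np.uint8),cv2.MORPH_CLOSE,np.ones((5,5)))
print('wood',rect(wm,K,T,.014))
for n,u,v,r in [('small',347,208,14),('large',355,240,18),('round',363,270,13)]:
    print(n,rect(box(u,v,r)&(im.max(2)<60),K,T,.010))
E
```

```text
table z -0.0011898875311760482 -0.0014853333186624629
bushing (array([ 610.6, -122.5], dtype=float32), array([29.2, 29.6], dtype=float32), 135.7)
block (array([433.6,  -1.3], dtype=float32), array([30.6, 50.1], dtype=float32), 114.2)
housing (array([425.1, 141.5], dtype=float32), array([43.4, 63.3], dtype=float32), 123.8)
long (array([ 456.7, -105.5], dtype=float32), array([29.9, 75.4], dtype=float32), 71.6)
sleeve (array([605.8, 126.5], dtype=float32), array([29.1, 30.9], dtype=float32), 90.2)
window (array([630.3,  11.3], dtype=float32), array([43.9, 64.1], dtype=float32), 61.2)
wood (array([ 433.1, -332.2], dtype=float32), array([ 96.6, 218.4], dtype=float32), 12.6)
small (array([ 504.8, -316.9], dtype=float32), array([42.5, 63.2], dtype=float32), 102.2)
large (array([ 432.8, -332.8], dtype=float32), array([55.3, 75.3], dtype=float32), 102.5)
round (array([ 360.4, -349.3], dtype=float32), array([41.3, 41.6], dtype=float32), 134.1)
```

Run:
```python
from h import *
z=np.load('top0.npz');p=optics.camera_params('top');H=heights(z['d'],p['mtx'],p['extrinsics'])
print('max h vise',H[100:235,65:135].max(),'left',H[40:310,20:60].max())
o=ctrl.get_obs();M=R.from_rotvec(o['tool_rot']).as_matrix();print(M.round(3).tolist())
print(move_to(610.6,-122.5,102.5))
```

```text
max h vise 0.8654541871966983 left 1.3384130049905247
[[-0.937, 0.348, -0.001], [0.348, 0.937, -0.002], [0.0, -0.002, -1.0]]
{'tool': array([217.5, 585.3, 230.2]), 'sh': array([-615.1, -526.5,    0.9]), 'M2': array([-9.0e-04, -1.7e-03, -1.0e+00]), 'roll': np.float64(0.997)}
```

```bash
python3 - <<'E'
from h import *
z=np.load('top0.npz');p=optics.camera_params('top');H=heights(z['d'],p['mtx'],p['extrinsics']);H[z['d']==0]=0
print('max h vise',H[100:235,65:135].max(),'left',H[40:310,20:60].max(),'toggle',H[25:100,105:180].max(), 'cabinet front x z',H[60:105,190:310].max())
E
python3 -m handwheel '[{"tx":-30,"ty":-26},{"tx":-30,"ty":-26},{"tx":-30,"ty":-26},{"tx":-30,"ty":-26}]' 60 40
```

```text
max h vise 0.7829270182001802 left 1.3384130049905247 toggle 1.0086612889837392 cabinet front x z 0.8136417268326414$[0]: bad value
```

```bash
python3 - <<'E'
from h import *
z=np.load('top0.npz');p=optics.camera_params('top');H=heights(z['d'],p['mtx'],p['extrinsics']);H[z['d']==0]=0
H=cv2.medianBlur(H.astype(np.float32),5)
print('max h vise',H[100:235,65:135].max(),'left',H[40:310,20:60].max(),'toggle',H[25:100,105:180].max(), 'cabinet',H[60:105,190:310].max())
E
python3 -m handwheel '[{"tx":-30,"ty":-26,"tz":0,"roll":0},{"tx":-30,"ty":-26,"tz":0,"roll":0},{"tx":-30,"ty":-26,"tz":0,"roll":0},{"tx":-30,"ty":-26,"tz":0,"roll":0}]' 60 40
```

```text
max h vise 0.7825117 left 1.3334831 toggle 1.0062947 cabinet 0.807174
t: 0.43
tool_pos: [0.2941, 0.4449, 0.2305]
tool_rot: [-0.554, -3.092, 0.002]
contact_force: [0.6, -0.7, 0.5]
opening: 0.0597
grip_force: 0.0
```

Run:
```python
from h import *
z=np.load('top0.npz');p=optics.camera_params('top');P=heights(z['d'],p['mtx'],p['extrinsics']);H=P[:,:,2]
for v in range(110,235,12): print(v,[(round(float(H[v,u]),2)) for u in range(64,140,8)])
```

```text
110 [-0.0, -0.0, 0.08, 0.08, 0.08, 0.08, 0.08, 0.04, -0.0, -0.0]
122 [0.0, -0.0, 0.08, 0.08, 0.08, 0.08, 0.08, 0.03, -0.0, -0.0]
134 [-0.0, 0.08, 0.08, 0.08, 0.08, 0.08, 0.07, 0.03, 0.01, -0.0]
146 [0.0, 0.08, 0.08, 0.08, 0.08, 0.08, 0.07, 0.02, 0.02, -0.0]
158 [0.02, -0.0, 0.03, 0.03, 0.06, 0.01, 0.03, 0.01, 0.0, -0.0]
170 [-0.0, -0.0, 0.03, 0.07, 0.06, 0.01, 0.04, 0.02, -0.0, 0.0]
182 [-0.0, -0.0, 0.04, 0.07, 0.01, 0.01, 0.04, 0.02, -0.0, -0.0]
194 [0.0, -0.0, 0.08, 0.08, 0.07, 0.05, 0.03, 0.01, -0.0, -0.0]
206 [-0.0, -0.0, 0.08, 0.08, 0.07, 0.01, 0.01, -0.0, -0.0, -0.0]
218 [-0.0, -0.0, -0.0, 0.07, -0.0, -0.0, 0.0, -0.0, -0.0, -0.0]
230 [0.0, 0.01, 0.01, 0.07, -0.0, -0.0, 0.04, -0.0, -0.0, -0.0]
```

```bash
python3 -m handwheel '[{"tx":-31,"ty":-26,"tz":0,"roll":0},{"tx":-31,"ty":-26,"tz":0,"roll":0},{"tx":-31,"ty":-26,"tz":0,"roll":0},{"tx":-31,"ty":-26,"tz":0,"roll":0},{"tx":-31,"ty":-26,"tz":0,"roll":0},{"tx":-31,"ty":-26,"tz":0,"roll":0},{"tx":-31,"ty":-26,"tz":0,"roll":0},{"tx":-31,"ty":-26,"tz":0,"roll":0},{"tx":-31,"ty":-26,"tz":0,"roll":0},{"tx":-31,"ty":-26,"tz":0,"roll":0},{"tx":-31,"ty":-26,"tz":0,"roll":0},{"tx":-31,"ty":-26,"tz":0,"roll":0}]'
python3 -m handwheel '[{"tx":-31,"ty":-26,"tz":0,"roll":0},{"tx":-31,"ty":-26,"tz":0,"roll":0},{"tx":0,"ty":0,"tz":0,"roll":0.124},{"tx":0,"ty":0,"tz":0,"roll":0.124},{"tx":0,"ty":0,"tz":0,"roll":0.124},{"tx":0,"ty":0,"tz":0,"roll":0.124},{"tx":0,"ty":0,"tz":0,"roll":0.124},{"tx":0,"ty":0,"tz":0,"roll":0.124},{"tx":0,"ty":0,"tz":0,"roll":0.124},{"tx":0,"ty":0,"tz":0,"roll":0.124},{"tx":0,"ty":0,"tz":0,"roll":0},{"tx":0,"ty":0,"tz":0,"roll":0}]'
python3 - <<'E'
from h import *
print(ctrl.get_obs()['q'].round(2))
o=ctrl.get_obs();im,d=optics.get_image('wrist');np.savez('w1.npz',im=im,d=d,T=T_wrist(o));cv2.imwrite('pics/w1.png',im[:,:,::-1])
print(move_to(610.6,-122.5,102.5))
E
```

```text
t: 1.43
tool_pos: [0.5343, 0.0225, 0.2309]
tool_rot: [-0.556, -3.091, -0.0]
contact_force: [0.5, 0.3, 0.8]
opening: 0.0598
grip_force: 0.0
t: 2.43
tool_pos: [0.5737, -0.0458, 0.2308]
tool_rot: [-1.956, -2.457, 0.001]
contact_force: [-0.4, -0.6, 0.2]
opening: 0.0603
grip_force: 0.0
[-0.21 -0.06  1.73 -0.    1.48 -0.44]
{'tool': array([573.8, -45.8, 230.9]), 'sh': array([-83. ,  18.7,  -0. ]), 'M2': array([-7.e-04,  1.e-04, -1.e+00]), 'roll': np.float64(0.008)}
```

View pics/w1.png

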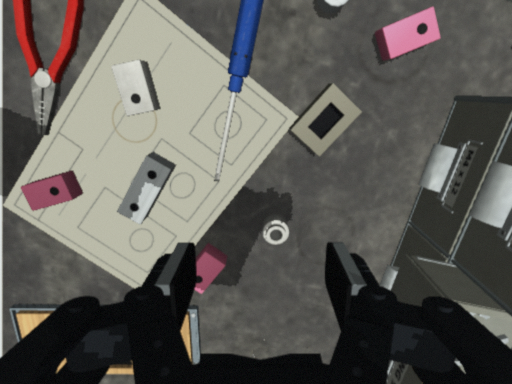

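The wrist view shows the bushing at (277,233), the block at (136,88) and the window housing at (326,119). I'll cross-check those positions here.

Run:
```python
from h import *
z=np.load('w1.npz');T=z['T'];K=optics.camera_params('wrist')['mtx'];H=heights(z['d'],K,T)[:,:,2]
print('table',np.median(H[200:230,330:360]))
for n,u,v,h in [('bushing',277,233,.019),('block',136,88,.025)]:
    m=np.zeros(H.shape,bool);m[v-32:v+32,u-32:u+32]=1
    print(n,rect(m&(H>h*.5)&(H<h+.02),K,T,h))
```

```text
table -6.229779992192319e-05
bushing (array([ 608.6, -119.3], dtype=float32), array([29.1, 34. ], dtype=float32), 103.1)
block (array([433.5,   1.8], dtype=float32), array([33.4, 49.8], dtype=float32), 114.4)
```

```bash
python3 -m handwheel '[{"tx":-27,"ty":6,"tz":20,"roll":0},{"tx":-27,"ty":6,"tz":20,"roll":0},{"tx":-28,"ty":6,"tz":20,"roll":0},{"tx":0,"ty":0,"tz":35,"roll":0},{"tx":0,"ty":0,"tz":35,"roll":0},{"tx":0,"ty":0,"tz":30,"roll":0},{"tx":0,"ty":0,"tz":20,"roll":0},{"tx":0,"ty":0,"tz":0,"roll":0}]'
python3 - <<'E'
from h import *
print(move_to(610,-121.5,102.5))
E
```

```text
t: 3.15
tool_pos: [0.6053, -0.1206, 0.0449]
tool_rot: [-1.952, -2.448, 0.006]
contact_force: [-1.3, 0.2, -0.6]
opening: 0.0599
grip_force: 0.0
{'tool': array([ 605.3, -120.6,   44.9]), 'sh': array([-2. ,  4.4, -0.1]), 'M2': array([-0.0106,  0.0035, -0.9999]), 'roll': np.float64(0.007)}
```

```bash
python3 -m handwheel '[{"tx":0,"ty":0,"tz":0,"roll":0},{"tx":0,"ty":0,"tz":0,"roll":0}]'
python3 - <<'E'
from h import *
print(move_to(610,-121.5,102.5))
E
```

```text
t: 3.32
tool_pos: [0.6109, -0.1221, 0.0531]
tool_rot: [1.958, 2.454, 0.001]
contact_force: [1.3, 0.0, 1.0]
opening: 0.06
grip_force: 0.0
{'tool': array([ 610.9, -122.1,   53.1]), 'sh': array([ 0.8, -0.7, -0. ]), 'M2': array([ 2.5e-03, -8.0e-04, -1.0e+00]), 'roll': np.float64(0.006)}
```

Settled (the arm overshoots briefly after fast moves). Now I'll descend and grip.

```bash
python3 -m handwheel '[{"tx":0,"ty":0,"tz":14,"roll":0},{"tx":0,"ty":0,"tz":12,"roll":0},{"tx":0,"ty":0,"tz":10,"roll":0},{"tx":0,"ty":0,"tz":6,"roll":0},{"tx":0,"ty":0,"tz":2,"roll":0},{"tx":0,"ty":0,"tz":0,"roll":0},{"tx":0,"ty":0,"tz":0,"roll":0}]'
python3 - <<'E'
from h import *
o=ctrl.get_obs();print(move_to(610,-121.5,102.5));optics_im,d=optics.get_image('wrist');cv2.imwrite('pics/w2.png',optics_im[:,:,::-1])
E
```

```text
t: 3.9
tool_pos: [0.6097, -0.1218, 0.0073]
tool_rot: [-1.96, -2.455, 0.0]
contact_force: [-1.3, 0.7, 0.1]
opening: 0.0598
grip_force: 0.0
{'tool': array([ 609.7, -121.8,    7.3]), 'sh': array([ 0.3,  0.3, -0. ]), 'M2': array([-1.e-04, -0.e+00, -1.e+00]), 'roll': np.float64(0.005)}
```

View pics/w2.png

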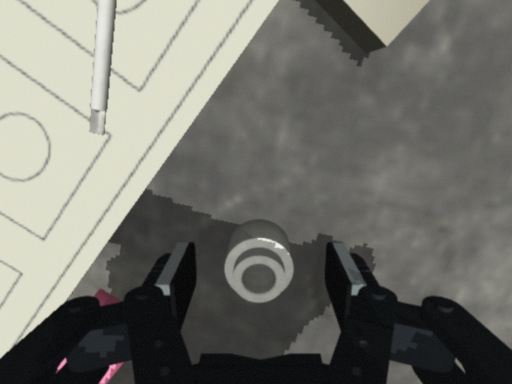

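The bushing at (259,265) is centred between the pads (181 to 340 px), so I can close.

```bash
python3 -m handwheel '[{"tx":0,"ty":0,"tz":0,"roll":0},{"tx":0,"ty":0,"tz":0,"roll":0},{"tx":0,"ty":0,"tz":0,"roll":0},{"tx":0,"ty":0,"tz":0,"roll":0},{"tx":0,"ty":0,"tz":0,"roll":0},{"tx":0,"ty":0,"tz":0,"roll":0}]' 20 40
```

```text
t: 4.45
tool_pos: [0.6103, -0.122, 0.0081]
tool_rot: [1.96, 2.454, 0.001]
contact_force: [-0.3, 0.1, 5.1]
opening: 0.0279
grip_force: 39.8
```

```bash
python3 -m handwheel '[{"tx":0,"ty":0,"tz":-5,"roll":0},{"tx":0,"ty":0,"tz":-10,"roll":0},{"tx":0,"ty":0,"tz":-20,"roll":0},{"tx":0,"ty":0,"tz":-25,"roll":0},{"tx":0,"ty":0,"tz":-20,"roll":0},{"tx":0,"ty":0,"tz":0,"roll":0},{"tx":0,"ty":0,"tz":0,"roll":0}]'
python3 - <<'E'
from h import *
print(move_to(360.7,-349,102.5))
E
```

```text
t: 5.03
tool_pos: [0.6106, -0.1221, 0.0892]
tool_rot: [1.958, 2.452, 0.002]
contact_force: [0.2, 0.1, -0.8]
opening: 0.028
grip_force: 39.6
{'tool': array([ 610.6, -122.1,   89.2]), 'sh': array([-166. , -293.9,   -0.5]), 'M2': array([ 0.0031, -0.0011, -1.    ]), 'roll': np.float64(0.005)}
```

```bash
python3 -m handwheel '[{"tx":-8,"ty":-15,"tz":0,"roll":0},{"tx":-16,"ty":-28,"tz":0,"roll":0},{"tx":-18,"ty":-32,"tz":0,"roll":0},{"tx":-18,"ty":-32,"tz":0,"roll":0},{"tx":-18,"ty":-32,"tz":0,"roll":0},{"tx":-18,"ty":-32,"tz":0,"roll":0},{"tx":-18,"ty":-32,"tz":0,"roll":0},{"tx":-18,"ty":-32,"tz":0,"roll":0},{"tx":-17,"ty":-30,"tz":0,"roll":0},{"tx":-12,"ty":-20,"tz":0,"roll":0},{"tx":-5,"ty":-9,"tz":0,"roll":0},{"tx":0,"ty":0,"tz":0,"roll":0}]'
python3 -m handwheel '[{"tx":0,"ty":0,"tz":0,"roll":0},{"tx":0,"ty":0,"tz":0,"roll":0}]'
python3 - <<'E'
from h import *
o=ctrl.get_obs();im,d=optics.get_image('wrist');np.savez('w3.npz',im=im,d=d,T=T_wrist(o));cv2.imwrite('pics/w3.png',im[:,:,::-1])
print(move_to(360.7,-349,102.5))
E
```

```text
t: 6.03
tool_pos: [0.3577, -0.3489, 0.0857]
tool_rot: [-1.963, -2.449, -0.001]
contact_force: [-0.3, 1.0, -0.7]
opening: 0.0282
grip_force: 39.6
t: 6.2
tool_pos: [0.3601, -0.3476, 0.0866]
tool_rot: [-1.959, -2.455, -0.001]
contact_force: [1.3, 0.0, -1.0]
opening: 0.0277
grip_force: 39.7
{'tool': array([ 360.3, -347.6,   86.8]), 'sh': array([-1.4,  0.1, -0. ]), 'M2': array([-3.0e-04,  1.1e-03, -1.0e+00]), 'roll': np.float64(0.006)}
```

View pics/w3.png

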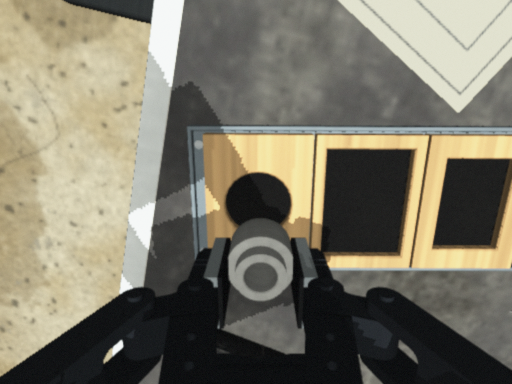

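The bushing is held upright. The round recess shows at about (258,205) and the other two at (369,202) and (473,203), so I'll check their positions.

Run:
```python
from h import *
z=np.load('w3.npz');T=z['T'];K=optics.camera_params('wrist')['mtx'];im=z['im']
print(plane([(258.5,205)],K,T,.012)*1000, move_to(0,0)['tool'])
m=np.zeros(im.shape[:2],bool);m[142:262,318:420]=1;print(rect(m&(im.max(2)<60),K,T,.012))
m=np.zeros(im.shape[:2],bool);m[150:255,432:509]=1;print(rect(m&(im.max(2)<60),K,T,.012))
```

```text
[[ 358.80059362 -348.40986249   12.        ]] [ 360.3 -347.6   86.8]
(array([ 429.4, -334.9], dtype=float32), array([57.6, 82. ], dtype=float32), 102.8)
(array([ 501.2, -314.5], dtype=float32), array([41.4, 62.2], dtype=float32), 102.8)
```

```bash
python3 -m handwheel '[{"tx":-1,"ty":0,"tz":10,"roll":0},{"tx":0,"ty":0,"tz":16,"roll":0},{"tx":0,"ty":0,"tz":14,"roll":0},{"tx":0,"ty":0,"tz":10,"roll":0},{"tx":0,"ty":0,"tz":5,"roll":0},{"tx":0,"ty":0,"tz":0,"roll":0},{"tx":0,"ty":0,"tz":0,"roll":0}]'
```

```text
t: 6.83
tool_pos: [0.3601, -0.3495, 0.0322]
tool_rot: [-1.96, -2.455, -0.0]
contact_force: [0.5, -0.4, -1.1]
opening: 0.0279
grip_force: 39.7
```

```bash
python3 -m handwheel '[{"tx":0,"ty":0,"tz":6,"roll":0},{"tx":0,"ty":0,"tz":6,"roll":0},{"tx":0,"ty":0,"tz":4,"roll":0},{"tx":0,"ty":0,"tz":0,"roll":0},{"tx":0,"ty":0,"tz":0,"roll":0}]'
```

```text
t: 7.25
tool_pos: [0.3597, -0.3495, 0.016]
tool_rot: [-1.96, -2.454, -0.0]
contact_force: [0.2, -0.5, -0.8]
opening: 0.0278
grip_force: 39.7
```

```bash
python3 -m handwheel '[{"tx":0,"ty":0,"tz":0.5,"roll":0},{"tx":0,"ty":0,"tz":0.3,"roll":0},{"tx":0,"ty":0,"tz":0,"roll":0}]'
python3 -m handwheel '[{"tx":0,"ty":0,"tz":0,"roll":0},{"tx":0,"ty":0,"tz":0,"roll":0},{"tx":0,"ty":0,"tz":0,"roll":0},{"tx":0,"ty":0,"tz":0,"roll":0},{"tx":0,"ty":0,"tz":0,"roll":0}]' 60 40
python3 -m handwheel '[{"tx":0,"ty":0,"tz":-8,"roll":0},{"tx":0,"ty":0,"tz":-20,"roll":0},{"tx":0,"ty":0,"tz":-30,"roll":0},{"tx":0,"ty":0,"tz":-30,"roll":0},{"tx":0,"ty":0,"tz":-15,"roll":0},{"tx":0,"ty":0,"tz":0,"roll":0},{"tx":0,"ty":0,"tz":0,"roll":0}]'
python3 - <<'E'
from h import *
o=ctrl.get_obs();im,d=optics.get_image('wrist');np.savez('w4.npz',im=im,d=d,T=T_wrist(o));cv2.imwrite('pics/w4.png',im[:,:,::-1])
print(move_to(433.5,0,114.3))
E
```

```text
t: 7.5
tool_pos: [0.36, -0.3498, 0.0157]
tool_rot: [1.96, 2.455, -0.0]
contact_force: [0.6, -0.6, 0.1]
opening: 0.0282
grip_force: 39.7
t: 7.92
tool_pos: [0.3599, -0.3498, 0.0156]
tool_rot: [1.96, 2.455, -0.0]
contact_force: [0.2, -0.6, -0.2]
opening: 0.06
grip_force: 0.0
t: 8.5
tool_pos: [0.3604, -0.3504, 0.12]
tool_rot: [1.959, 2.453, -0.001]
contact_force: [-0.4, 0.3, -0.7]
opening: 0.06
grip_force: 0.0
{'tool': array([ 359.7, -349.5,  118.3]), 'sh': array([324.5, 149.2,   0. ]), 'M2': array([-1.e-04,  1.e-04, -1.e+00]), 'roll': np.float64(-0.201)}
```

View pics/w4.png

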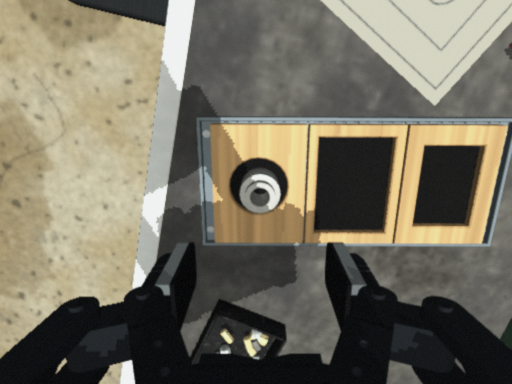

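The bushing stands in the round recess at (260,190). Next is the block.

```bash
python3 -m handwheel '[{"tx":15,"ty":7,"tz":0,"roll":0},{"tx":30,"ty":14,"tz":0,"roll":0},{"tx":35,"ty":16,"tz":0,"roll":0},{"tx":35,"ty":16,"tz":0,"roll":0},{"tx":35,"ty":16,"tz":0,"roll":0},{"tx":35,"ty":16,"tz":0,"roll":0},{"tx":35,"ty":16,"tz":0,"roll":0},{"tx":35,"ty":16,"tz":0,"roll":0},{"tx":30,"ty":14,"tz":0,"roll":0},{"tx":25,"ty":12,"tz":0,"roll":0},{"tx":14,"ty":6,"tz":0,"roll":0},{"tx":0,"ty":0,"tz":0,"roll":-0.1}]'
python3 -m handwheel '[{"tx":0,"ty":0,"tz":0,"roll":-0.1},{"tx":0,"ty":0,"tz":0,"roll":0},{"tx":0,"ty":0,"tz":0,"roll":0},{"tx":0,"ty":0,"tz":0,"roll":0}]'
python3 - <<'E'
from h import *
K=optics.camera_params('wrist')['mtx']
z=np.load('w4.npz');T=z['T'];im=z['im']
m=np.zeros(im.shape[:2],bool);m[130:240,312:400]=1;print(rect(m&(im.max(2)<60),K,T,.012))
m=np.zeros(im.shape[:2],bool);m[138:232,410:490]=1;print(rect(m&(im.max(2)<60),K,T,.012))
o=ctrl.get_obs();im,d=optics.get_image('wrist');T=T_wrist(o);cv2.imwrite('pics/w5.png',im[:,:,::-1])
H=heights(d,K,T)[:,:,2];m=np.zeros(H.shape,bool);m[110:300,190:335]=1;m&=(H>.013)&(H<.04)
print(rect(m,K,T,.025));print(move_to(433.5,0,114.3))
E
```

```text
t: 9.55
tool_pos: [0.4323, 0.0022, 0.1163]
tool_rot: [-1.826, -2.552, 0.002]
contact_force: [0.3, -0.6, -0.6]
opening: 0.0598
grip_force: 0.0
t: 9.88
tool_pos: [0.4328, -0.0008, 0.1174]
tool_rot: [-1.708, -2.635, 0.001]
contact_force: [0.8, 0.4, 1.4]
opening: 0.0599
grip_force: 0.0
(array([ 429.7, -331. ], dtype=float32), array([56.4, 74.4], dtype=float32), 102.8)
(array([ 501.7, -315.1], dtype=float32), array([42.1, 63.1], dtype=float32), 102.8)
(array([430.3,   2.7], dtype=float32), array([29.8, 51.1], dtype=float32), 114.2)
{'tool': array([433. ,  -0.9, 117.7]), 'sh': array([ 0.6,  0.8, -0. ]), 'M2': array([-1.5e-03,  2.0e-04, -1.0e+00]), 'roll': np.float64(-0.003)}
```

View pics/w5.png

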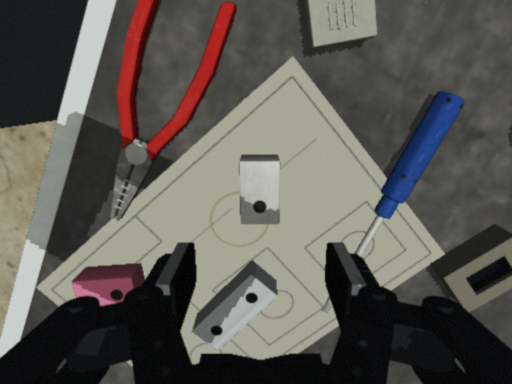

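The block sits at (260,190) with the tool aligned to it, and nothing is in the fingers' way. Descending.

```bash
python3 -m handwheel '[{"tx":2,"ty":0,"tz":10,"roll":0},{"tx":0,"ty":0,"tz":20,"roll":0},{"tx":0,"ty":0,"tz":25,"roll":0},{"tx":0,"ty":0,"tz":20,"roll":0},{"tx":0,"ty":0,"tz":14,"roll":0},{"tx":0,"ty":0,"tz":10,"roll":0},{"tx":0,"ty":0,"tz":6,"roll":0},{"tx":0,"ty":0,"tz":4,"roll":0},{"tx":0,"ty":0,"tz":0,"roll":0},{"tx":0,"ty":0,"tz":0,"roll":0}]'
python3 -m handwheel '[{"tx":0,"ty":0,"tz":0,"roll":0},{"tx":0,"ty":0,"tz":0,"roll":0},{"tx":0,"ty":0,"tz":0,"roll":0},{"tx":0,"ty":0,"tz":0,"roll":0},{"tx":0,"ty":0,"tz":0,"roll":0},{"tx":0,"ty":0,"tz":0,"roll":0}]' 20 80
```

```text
t: 10.77
tool_pos: [0.4333, 0.0009, 0.0101]
tool_rot: [1.705, 2.637, 0.001]
contact_force: [-0.2, 0.4, 1.6]
opening: 0.0599
grip_force: 0.0
t: 11.27
tool_pos: [0.4335, 0.0009, 0.0107]
tool_rot: [1.705, 2.637, 0.0]
contact_force: [-2.4, -0.4, 5.3]
opening: 0.0278
grip_force: 80.4
```

```bash
python3 -m handwheel '[{"tx":0,"ty":0,"tz":-5,"roll":0},{"tx":0,"ty":0,"tz":-10,"roll":0},{"tx":0,"ty":0,"tz":-20,"roll":0},{"tx":0,"ty":0,"tz":-25,"roll":0},{"tx":0,"ty":0,"tz":-20,"roll":0},{"tx":0,"ty":0,"tz":0,"roll":0.1},{"tx":0,"ty":0,"tz":0,"roll":0.1},{"tx":0,"ty":0,"tz":0,"roll":0},{"tx":0,"ty":0,"tz":0,"roll":0}]'
python3 - <<'E'
from h import *
print(move_to(503,-316,102.6))
E
```

```text
t: 12.02
tool_pos: [0.4323, 0.0012, 0.0895]
tool_rot: [-1.957, -2.457, 0.0]
contact_force: [0.4, 0.7, -3.8]
opening: 0.0277
grip_force: 79.6
{'tool': array([432.3,   1.2,  89.5]), 'sh': array([-3.249e+02, -2.000e+00, -1.000e-01]), 'M2': array([-3.e-04,  1.e-04, -1.e+00]), 'roll': np.float64(0.006)}
```

```bash
python3 -m handwheel '[{"tx":-15,"ty":0,"tz":0,"roll":0.006},{"tx":-30,"ty":0,"tz":0,"roll":0},{"tx":-35,"ty":0,"tz":0,"roll":0},{"tx":-35,"ty":0,"tz":0,"roll":0},{"tx":-35,"ty":0,"tz":0,"roll":0},{"tx":-35,"ty":0,"tz":0,"roll":0},{"tx":-35,"ty":0,"tz":0,"roll":0},{"tx":-35,"ty":-2,"tz":0,"roll":0},{"tx":-30,"ty":0,"tz":0,"roll":0},{"tx":-25,"ty":0,"tz":0,"roll":0},{"tx":-15,"ty":0,"tz":0,"roll":0},{"tx":0,"ty":0,"tz":0,"roll":0}]'
python3 -m handwheel '[{"tx":0,"ty":0,"tz":0,"roll":0},{"tx":0,"ty":0,"tz":0,"roll":0},{"tx":0,"ty":0,"tz":0,"roll":0}]'
python3 - <<'E'
from h import *
o=ctrl.get_obs();im,d=optics.get_image('wrist');cv2.imwrite('pics/w6.png',im[:,:,::-1])
print(move_to(503,-316,102.6))
E
```

```text
t: 13.02
tool_pos: [0.5009, -0.3197, 0.0893]
tool_rot: [1.968, 2.448, -0.001]
contact_force: [-0.7, -0.2, -2.6]
opening: 0.0279
grip_force: 79.5
t: 13.27
tool_pos: [0.5004, -0.3154, 0.0889]
tool_rot: [-1.965, -2.449, -0.0]
contact_force: [-0.2, 0.1, -3.1]
opening: 0.0281
grip_force: 79.5
{'tool': array([ 500.5, -315.5,   89.1]), 'sh': array([-1. ,  2.3, -0. ]), 'M2': array([-7.e-04,  8.e-04, -1.e+00]), 'roll': np.float64(-0.001)}
```

View pics/w6.png

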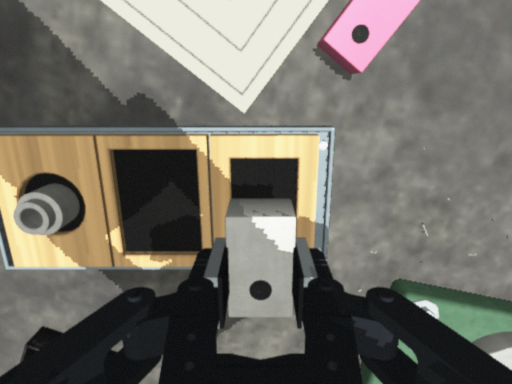

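The block hangs level, and the small recess (columns 230 to 298) is about 2 mm to its +y. I'll correct that and lower it.

```bash
python3 -m handwheel '[{"tx":-1,"ty":2,"tz":8,"roll":0},{"tx":0,"ty":0,"tz":14,"roll":0},{"tx":0,"ty":0,"tz":14,"roll":0},{"tx":0,"ty":0,"tz":10,"roll":0},{"tx":0,"ty":0,"tz":9,"roll":0},{"tx":0,"ty":0,"tz":7,"roll":0},{"tx":0,"ty":0,"tz":5,"roll":0},{"tx":0,"ty":0,"tz":3,"roll":0},{"tx":0,"ty":0,"tz":0,"roll":0},{"tx":0,"ty":0,"tz":0,"roll":0}]'
```

```text
t: 14.15
tool_pos: [0.5032, -0.3175, 0.0198]
tool_rot: [1.968, 2.448, 0.0]
contact_force: [-0.1, 0.0, -2.3]
opening: 0.0277
grip_force: 79.5
```

```bash
python3 -m handwheel '[{"tx":0,"ty":0,"tz":1,"roll":0},{"tx":0,"ty":0,"tz":1,"roll":0},{"tx":0,"ty":0,"tz":0.3,"roll":0},{"tx":0,"ty":0,"tz":0,"roll":0},{"tx":0,"ty":0,"tz":0,"roll":0}]'
```

```text
t: 14.57
tool_pos: [0.5033, -0.3176, 0.0178]
tool_rot: [1.967, 2.448, -0.0]
contact_force: [-0.7, -0.2, -0.7]
opening: 0.028
grip_force: 79.7
```

The wrist force shows the block touching the floor, so I'll release it.

```bash
python3 -m handwheel '[{"tx":0,"ty":0,"tz":0,"roll":0},{"tx":0,"ty":0,"tz":0,"roll":0},{"tx":0,"ty":0,"tz":0,"roll":0},{"tx":0,"ty":0,"tz":0,"roll":0},{"tx":0,"ty":0,"tz":0,"roll":0}]' 60 40
python3 -m handwheel '[{"tx":0,"ty":0,"tz":-8,"roll":0},{"tx":0,"ty":0,"tz":-20,"roll":0},{"tx":0,"ty":0,"tz":-30,"roll":0},{"tx":0,"ty":0,"tz":-30,"roll":0},{"tx":0,"ty":0,"tz":-15,"roll":0},{"tx":0,"ty":0,"tz":0,"roll":0},{"tx":0,"ty":0,"tz":0,"roll":0}]'
python3 - <<'E'
from h import *
o=ctrl.get_obs();im,d=optics.get_image('wrist');cv2.imwrite('pics/w7.png',im[:,:,::-1])
print(move_to(423.5,143,123.8))
E
```

```text
t: 14.98
tool_pos: [0.5032, -0.3174, 0.0175]
tool_rot: [1.967, 2.449, -0.0]
contact_force: [-0.1, -0.0, -0.0]
opening: 0.0604
grip_force: 0.0
t: 15.57
tool_pos: [0.5037, -0.3178, 0.122]
tool_rot: [1.966, 2.447, -0.0]
contact_force: [0.5, -0.6, -1.4]
opening: 0.0598
grip_force: 0.0
{'tool': array([ 502.8, -317.1,  120.1]), 'sh': array([466.4,  21.6,   0. ]), 'M2': array([-1.e-04,  1.e-04, -1.e+00]), 'roll': np.float64(-0.373)}
```

View pics/w7.png

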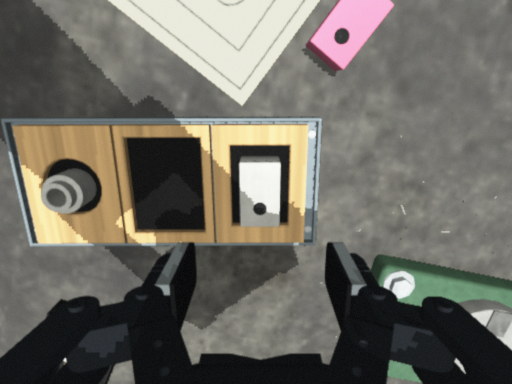

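The block lies flat in the small recess at (260,190). On to the housing.

```bash
python3 -m handwheel '[{"tx":15,"ty":2,"tz":0,"roll":0},{"tx":30,"ty":2,"tz":0,"roll":0},{"tx":38,"ty":2,"tz":0,"roll":0},{"tx":38,"ty":2,"tz":0,"roll":0},{"tx":38,"ty":2,"tz":0,"roll":0},{"tx":38,"ty":2,"tz":0,"roll":0},{"tx":38,"ty":2,"tz":0,"roll":0},{"tx":38,"ty":2,"tz":0,"roll":0},{"tx":38,"ty":2,"tz":0,"roll":0},{"tx":38,"ty":2,"tz":0,"roll":0},{"tx":38,"ty":1,"tz":0,"roll":0},{"tx":35,"ty":1,"tz":0,"roll":0}]'
python3 -m handwheel '[{"tx":28,"ty":0,"tz":0,"roll":0},{"tx":15,"ty":0,"tz":0,"roll":0},{"tx":0,"ty":0,"tz":0,"roll":-0.093},{"tx":0,"ty":0,"tz":0,"roll":-0.093},{"tx":0,"ty":0,"tz":0,"roll":-0.093},{"tx":0,"ty":0,"tz":0,"roll":-0.093},{"tx":0,"ty":0,"tz":0,"roll":0},{"tx":0,"ty":0,"tz":0,"roll":0},{"tx":0,"ty":0,"tz":0,"roll":0}]'
python3 - <<'E'
from h import *
K=optics.camera_params('wrist')['mtx']
o=ctrl.get_obs();im,d=optics.get_image('wrist');T=T_wrist(o);cv2.imwrite('pics/w8.png',im[:,:,::-1])
H=heights(d,K,T)[:,:,2];m=np.zeros(H.shape,bool);m[90:320,190:335]=1;m&=(H>.013)&(H<.04)
c=rect(m,K,T,.024);print(c);print(move_to(c[0][0]+1,c[0][1]-1,123.8))
E
```

```text
t: 16.62
tool_pos: [0.4309, 0.1019, 0.1182]
tool_rot: [-1.965, -2.447, 0.003]
contact_force: [0.2, -0.2, -0.1]
opening: 0.0602
grip_force: 0.0
t: 17.37
tool_pos: [0.4234, 0.1416, 0.1191]
tool_rot: [-1.483, -2.768, 0.002]
contact_force: [0.6, 0.9, 0.6]
opening: 0.0597
grip_force: 0.0
(array([421.6, 146. ], dtype=float32), array([41.8, 62.5], dtype=float32), 123.9)
{'tool': array([423.7, 141.6, 119.5]), 'sh': array([3.4, 1. , 0. ]), 'M2': array([-1.4e-03, -2.0e-04, -1.0e+00]), 'roll': np.float64(-0.002)}
```

View pics/w8.png

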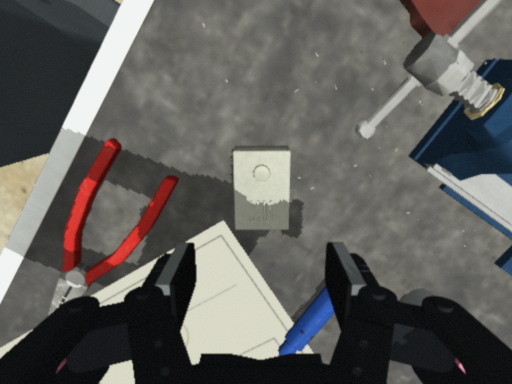

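The closed housing (stud visible) is at (262,188) with clear space for the fingers. Descend and grip lightly.

```bash
python3 -m handwheel '[{"tx":3,"ty":1,"tz":10,"roll":0},{"tx":0,"ty":0,"tz":20,"roll":0},{"tx":0,"ty":0,"tz":25,"roll":0},{"tx":0,"ty":0,"tz":20,"roll":0},{"tx":0,"ty":0,"tz":14,"roll":0},{"tx":0,"ty":0,"tz":10,"roll":0},{"tx":0,"ty":0,"tz":7,"roll":0},{"tx":0,"ty":0,"tz":4,"roll":0},{"tx":0,"ty":0,"tz":0,"roll":0},{"tx":0,"ty":0,"tz":0,"roll":0}]'
python3 -m handwheel '[{"tx":0,"ty":0,"tz":0,"roll":0},{"tx":0,"ty":0,"tz":0,"roll":0},{"tx":0,"ty":0,"tz":0,"roll":0},{"tx":0,"ty":0,"tz":0,"roll":0},{"tx":0,"ty":0,"tz":0,"roll":0},{"tx":0,"ty":0,"tz":0,"roll":0}]' 30 25
```

```text
t: 18.25
tool_pos: [0.4241, 0.1447, 0.0107]
tool_rot: [1.481, 2.77, 0.001]
contact_force: [-0.2, -0.3, -0.1]
opening: 0.06
grip_force: 0.0
t: 18.75
tool_pos: [0.4246, 0.1448, 0.0113]
tool_rot: [1.48, 2.769, 0.002]
contact_force: [-0.2, 0.6, 5.2]
opening: 0.0412
grip_force: 26.5
```

```bash
python3 -m handwheel '[{"tx":0,"ty":0,"tz":-5,"roll":0},{"tx":0,"ty":0,"tz":-10,"roll":0},{"tx":0,"ty":0,"tz":-20,"roll":0},{"tx":0,"ty":0,"tz":-25,"roll":0},{"tx":0,"ty":0,"tz":-20,"roll":0},{"tx":0,"ty":0,"tz":0,"roll":0.093},{"tx":0,"ty":0,"tz":0,"roll":0.093},{"tx":0,"ty":0,"tz":0,"roll":0.093},{"tx":0,"ty":0,"tz":0,"roll":0.093},{"tx":0,"ty":0,"tz":0,"roll":0},{"tx":0,"ty":0,"tz":0,"roll":0}]'
python3 - <<'E'
from h import *
print(move_to(431,-332.5,102.6))
E
```

```text
t: 19.67
tool_pos: [0.4233, 0.1446, 0.0904]
tool_rot: [-1.965, -2.451, 0.0]
contact_force: [-1.6, 0.9, -0.3]
opening: 0.0412
grip_force: 25.8
{'tool': array([423.3, 144.6,  90.4]), 'sh': array([-467.3,  -96.3,    0. ]), 'M2': array([-1.e-04, -1.e-04, -1.e+00]), 'roll': np.float64(-0.001)}
```

```bash
python3 -m handwheel '[{"tx":-15,"ty":-3,"tz":0,"roll":0},{"tx":-30,"ty":-6,"tz":0,"roll":0},{"tx":-35,"ty":-7,"tz":0,"roll":0},{"tx":-35,"ty":-7,"tz":0,"roll":0},{"tx":-35,"ty":-7,"tz":0,"roll":0},{"tx":-35,"ty":-7,"tz":0,"roll":0},{"tx":-35,"ty":-7,"tz":0,"roll":0},{"tx":-35,"ty":-7,"tz":0,"roll":0},{"tx":-35,"ty":-7,"tz":0,"roll":0},{"tx":-35,"ty":-7,"tz":0,"roll":0},{"tx":-35,"ty":-7,"tz":0,"roll":0},{"tx":-35,"ty":-7,"tz":0,"roll":0}]'
python3 -m handwheel '[{"tx":-35,"ty":-8,"tz":0,"roll":0},{"tx":-25,"ty":-6,"tz":0,"roll":0},{"tx":-12,"ty":-3,"tz":0,"roll":0},{"tx":0,"ty":0,"tz":0,"roll":0},{"tx":0,"ty":0,"tz":0,"roll":0},{"tx":0,"ty":0,"tz":0,"roll":0}]'
python3 - <<'E'
from h import *
o=ctrl.get_obs();im,d=optics.get_image('wrist');cv2.imwrite('pics/w9.png',im[:,:,::-1])
print(move_to(431,-332.5,102.6))
E
```

```text
t: 20.67
tool_pos: [0.431, -0.2599, 0.0903]
tool_rot: [-1.966, -2.451, -0.0]
contact_force: [0.9, 0.2, -0.1]
opening: 0.041
grip_force: 25.8
t: 21.17
tool_pos: [0.4302, -0.3307, 0.0898]
tool_rot: [-1.965, -2.449, -0.001]
contact_force: [0.3, -0.0, -0.2]
opening: 0.0415
grip_force: 25.8
{'tool': array([ 430.3, -330.5,   89.8]), 'sh': array([-2.1,  0.3, -0. ]), 'M2': array([-6.e-04,  1.e-03, -1.e+00]), 'roll': np.float64(-0.001)}
```

View pics/w9.png

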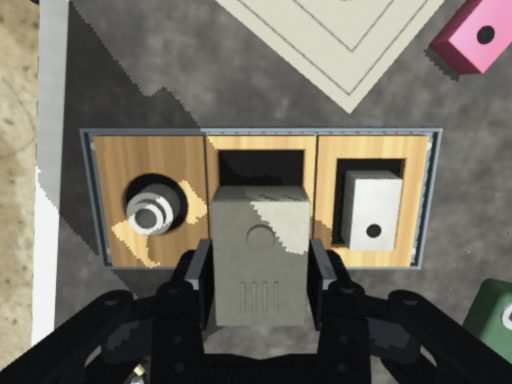

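The housing is level and lined up with the large recess (columns 218 to 304), so I'll lower it.

```bash
python3 -m handwheel '[{"tx":-2,"ty":0,"tz":8,"roll":0},{"tx":0,"ty":0,"tz":14,"roll":0},{"tx":0,"ty":0,"tz":14,"roll":0},{"tx":0,"ty":0,"tz":10,"roll":0},{"tx":0,"ty":0,"tz":9,"roll":0},{"tx":0,"ty":0,"tz":7,"roll":0},{"tx":0,"ty":0,"tz":5,"roll":0},{"tx":0,"ty":0,"tz":3,"roll":0},{"tx":0,"ty":0,"tz":0,"roll":0},{"tx":0,"ty":0,"tz":0,"roll":0}]'
```

```text
t: 22.05
tool_pos: [0.431, -0.3343, 0.0205]
tool_rot: [1.967, 2.449, -0.0]
contact_force: [0.7, -0.2, -0.3]
opening: 0.0411
grip_force: 25.8
```

```bash
python3 -m handwheel '[{"tx":0,"ty":0,"tz":0.7,"roll":0},{"tx":0,"ty":0,"tz":0.7,"roll":0},{"tx":0,"ty":0,"tz":0,"roll":0},{"tx":0,"ty":0,"tz":0,"roll":0}]'
```

```text
t: 22.38
tool_pos: [0.4309, -0.3342, 0.0191]
tool_rot: [1.968, 2.448, -0.0]
contact_force: [-0.0, -0.3, -0.4]
opening: 0.0416
grip_force: 25.8
```

```bash
python3 -m handwheel '[{"tx":0,"ty":0,"tz":0.7,"roll":0},{"tx":0,"ty":0,"tz":0,"roll":0},{"tx":0,"ty":0,"tz":0,"roll":0}]'
python3 -m handwheel '[{"tx":0,"ty":0,"tz":0,"roll":0},{"tx":0,"ty":0,"tz":0,"roll":0},{"tx":0,"ty":0,"tz":0,"roll":0},{"tx":0,"ty":0,"tz":0,"roll":0},{"tx":0,"ty":0,"tz":0,"roll":0}]' 58 25
python3 -m handwheel '[{"tx":0,"ty":0,"tz":-8,"roll":0},{"tx":0,"ty":0,"tz":-20,"roll":0},{"tx":0,"ty":0,"tz":-30,"roll":0},{"tx":0,"ty":0,"tz":-30,"roll":0},{"tx":0,"ty":0,"tz":-30,"roll":0},{"tx":0,"ty":0,"tz":-10,"roll":0},{"tx":0,"ty":0,"tz":0,"roll":0},{"tx":0,"ty":0,"tz":0,"roll":0}]'
python3 - <<'E'
from h import *
w,d=optics.get_image('wrist');cv2.imwrite('pics/w10.png',w[:,:,::-1])
s,d=optics.get_image('scene');cv2.imwrite('pics/s10.png',s[:,:,::-1])
E
```

```text
t: 22.63
tool_pos: [0.4309, -0.3343, 0.0184]
tool_rot: [1.968, 2.448, -0.0]
contact_force: [-0.5, 0.5, 0.9]
opening: 0.0412
grip_force: 26.0
t: 23.05
tool_pos: [0.4307, -0.334, 0.018]
tool_rot: [-1.968, -2.449, -0.0]
contact_force: [0.7, -0.4, 0.0]
opening: 0.0579
grip_force: 0.0
t: 23.72
tool_pos: [0.4308, -0.3341, 0.1463]
tool_rot: [1.967, 2.448, -0.0]
contact_force: [-0.5, 0.1, -1.1]
opening: 0.0577
grip_force: 0.0
```

View pics/w10.png

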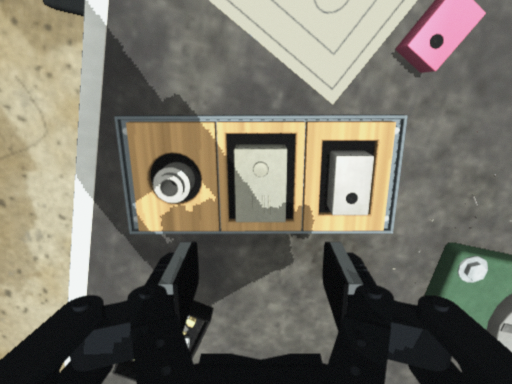

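View pics/s10.png

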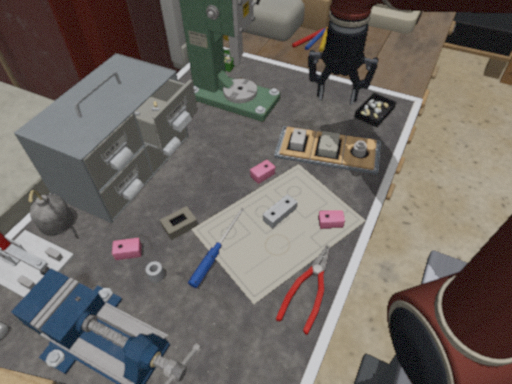

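The wrist view shows all three parts seated: bushing (173,182), housing (260,182) and block (350,183). In the scene view the sleeve, the long block and the window housing stand where they were. The gripper is clear.

```bash
python3 -c "
from station import ctrl
print(ctrl.finish_job())"
```

```text
the job is handed in; nothing more can be done
None
```

The kit is made up in the caddy, with the bushing, block and housing each seated in its recess; the look-alikes were left where they were, the gripper is open and clear, and I handed the job in at about 24 s.

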